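Break the seized clamp knob loose and clamp the jar on the mixer

ROBOT

A 6-joint arm with a two-finger parallel gripper is mounted at the origin on the work surface; the furniture and walls round the work are solid. World frame = base frame: x ahead of the robot, y to its left, z up, the work surface at z = 0. Lengths are in m, angles in rad, forces in N, time in s.
With the tool pointing down it reaches from about 0.425 to 0.95 m from the base axis. Payload 3.5 kg.
Tool frame: the origin (TCP) lies on the centre line of the jaws, within the pads' length; the fingertips stand tip_extent ahead of it and the grasp point (between the pads) lies 2 mm behind it (tip_extent is the distance from the TCP to the fingertips, in m); z points along the fingers, y is the direction in which the jaws open and shut (so a half turn about z gives the same grasp; the last joint's range is limited). The gripper opens to 85 mm and grips with 20 to 120 N. Pads are 22 mm wide; open, the fingers measure 114 mm over their backs; the gripper's body (76 mm by 85 mm) begins 54 mm behind the grasp point. The pads swing forward as they close: fully open they stand 13 mm farther back than shut.
Start: joints at [-1.497, 0.286, 1.577, -0, 1.279, -0.15], TCP at [0.15, -0.658, 0.248] pointing down, gripper open.
Joint ranges: [-2.77, 2.77], [-0.9, 2.22], [0.21, 2.48], [-1.53, 4.67], [0.24, 2.81], [-2.84, 2.84]. Speed limits (rad/s): [2.79, 2.79, 3.14, 3.14, 3.14, 3.14].

INTERFACE

Orientations are given as a unit quaternion [x, y, z, w].
In Python, from plant import * gives the robot as it stands.
- The arm moves only by the shell command python3 -m crank 'ROWS' [FORCE]. ROWS is JSON, a list of rows, each a list of 7 numbers: the gripper's target within -1 to 1 (shut at 1, half-way at 0, fully open at -1), then the shift along the tool's x, y, z in cm, then the turn, a rotation vector about the tool's x, y, z in degrees. In form: [[fingers, tx, ty, tz, wx, wy, wz], ...]. A call has 1 to 5 rows; each row shifts and turns the commanded pose from where the row before left it, along the tool's axes as they then stand; what a row does not reach is not made up. A row lasts 1/10 s, in which the tool goes at most 50 mm and 8.59 degrees, less where a joint would pass 70% of its speed; a pose out of reach is approached as far as the arm can. A call is refused whole if a number of a shift passes 5 or a number of a turn 8.59, either way. A call with a gripper value outside its range is refused whole. The fingers move at their own pace and stop on an object; FORCE is the grip in N (left out, the last holds). Time passes only in rows, so rows that do not move let the fingers close. It gives the time, the measured TCP pose, the force and the opening at its end, in the units of the state.
- get_state(): the state, without advancing time (a new reading comes with each control period).
- read_camera(name): name is "scene" or "top" or "wrist"; returns a dict with "color" (480x640x3 uint8, red, green, blue), "vfov" (degrees; the focal length in pixels is half the picture's height over the tangent of half this angle, whatever the lens; pixels are square), "cx", "cy" (the principal point, pixels), "cam_to_world" (4x4, takes a point from camera to world coordinates). Camera axes: x right, y up, looking along -z (the intrinsics and any distortion apply to the point x, -y, -z); pixel columns grow to the right and rows downward; lengths in m; the calibration is good to about 2 mm. The wrist camera is an equidistant fisheye: a pixel r from the principal point sees the ray r / f radians off the axis. A picture is of the moment at which its call begins. There is no depth.
- sign_off(): hands the job in, once; it reports no verdict.
Trained networks look in the newest picture that a camera, given by its name, has taken for a name from the list of things; names that differ only in an ending like _2 or _b are one class to them, and where a whole thing is asked for, a point or a joint stands for the part that bears it (a point fixed in the world has none). Each returns a list of dicts, best first, with "p" (0 to 1); they miss things now and then, are a little off and sometimes report something else, mostly with a low value. They report only what shows in the picture. A call takes as long as a camera call. They do not tell look-alikes from the thing itself.
- trace(thing, camera): "pixels" (480x640 bool, what is visible of it) and "location" ([column, row] in pixels, amid what is visible of it).
- place_of(thing, camera): "location" ([column, row] in pixels: a listed point, or the origin of a listed thing).
The state is a dict: "time": time; "qpos": joint angles; "dq": joint speeds; "joint_efforts": joint torques, N m; "eef_pos": TCP position; "tcp_rot": TCP orientation; "contact_force": force on the tool from outside, world axes, zero at the start; "wrist_torque": the same for the moment, N m; "opening": opening from 0.0 (shut) to 1.0 (fully open).
Only numpy, scipy, OpenCV 4.12 (cv2) and the standard library are available. Lean on these libraries where they do the work, as an engineer would, in place of code of your own. Each camera call takes 0.05 s, during which the arm holds its last target.

TASK

The glass jar on the bench mixer must be clamped before the mixer is run, but the clamp's knob has seized open. Break the knob loose with a short firm twist clockwise, then turn it on lightly, regripping as needed, until the jaw presses the jar against the two stop posts and holds it there; stop as soon as the jar is firmly nipped, for the glass must not be squeezed hard, and let go. Leave the jar standing in its place and the other things on the bench where they are.

Things in the scene. Friction and masses are not known exactly. Their poses are not given: they have to be found in the camera images.
- mixer: Fixed bench mixer: white housing, aluminium top plate at 54 mm height (x -56 to 56, y -58 to 212 mm). Origin on the table under the knob's axis, z up. Along its +y follow knob (at 0), jaw, jar, and two rubber stop posts (16 dia, tops 94 mm above the table, at x = +-24, y = 153 mm). The jaw moves along +y to clamp.
- knob (a joint): Clamp knob angle, rad: 0 as found, grows clockwise seen from above; limit 2.5. Seized: after up to 0.1 rad of play it needs 0.25 to 0.4 N m, most at first and none past 0.5 rad. Then it turns at a steady 0.06 N m plus 0.008 N m per newton of clamping, moving the jaw 8 mm per rad. Let go, it stays, but if clamped harder than about 7 N it springs back until 7 N remain.
- knob_grip (a point): On the knob's vertical axis, mid bar grip, 113 mm above the table. The black bar is 46 long, 16 wide (grip across this width), 36 high, from 92 to 128 mm above the table, over a round skirt of 46 dia. The point turns with the knob; its x axis runs along the bar, which is parallel to the mixer's x axis when the knob reads 0.
- jaw: Sliding jaw of the clamp: aluminium block 44 wide, 30 high, top 85 mm above the table; origin at table height, 71 mm behind the block's front face; slides along the mixer's +y. Ahead of the face stands a springy black rubber pad (36 wide, 24 high, 8 N per mm), its face 16 to 21 mm ahead (worn differently each time, not measured): it meets the jar at a knob angle of about 0.9 to 1.75 rad.
- jar: Small glass jar with eight moulded facets, 56 dia, 52 high, about 150 g, standing on the mixer's plate between the pad and the stop posts; origin at the centre of its underside. Aim to nip it with about 10 N; more than 25 N may crack it. It may stand up to about 4 mm away from the posts; the jaw pushes it home.
- nest (a point): Point on the mixer's plate where the jar's underside centre lies when the jar is against both posts (54 mm above the table).
- bottle: Bystander: small screw-cap reagent bottle, 38 dia x 82 high mm; origin at its underside's centre. Leave it alone.
- stopper: Bystander: rubber stopper, 21 dia x 20 high mm; origin at its underside's centre. Leave it alone.
There are look-alikes about, which are no part of the job. What is shaped like the jar but brown or purple is not meant.

How it is judged:
By the outcome, as a careful person would: the job done as asked, in the order asked, and still so for the second after the job is handed in, with the robot touching nothing.
It also fails if it takes over 48 s, if anything falls off the work surface, if the arm or the gripper's body presses on something with over 40 N, if the wrist force passes 120 N, or if a joint passes its speed limit or range.

## Working session

There is one attempt and no reset: what is moved stays moved. The work goes in short steps, Python scripts to look and compute and a shell command to move; the robot and the scene stay as the last step left them, time stands still between calls to the robot, and variables do not carry over. Pictures are saved under pics/ and viewed, and the job is handed in when it is done.

```bash
ls -la; mkdir -p pics; python3 - <<'E'
from plant import *
import cv2,numpy as np
s=get_state(); print({k:np.round(v,3) for k,v in s.items()})
for c in ["scene","top"]:
    r=read_camera(c); cv2.imwrite(f"pics/{c}0.png",r["color"][:,:,::-1]); print(c,r["vfov"],r["cx"],r["cy"],np.round(r["cam_to_world"],3).tolist())
    for t in ["knob_grip","mixer","jar","jaw","nest","bottle","stopper"]:
        print(t,[(round(d["p"],2),np.round(d["location"],1).tolist()) for d in place_of(t,c)][:4])
E
```

```text
total 12
drwxr-xr-x  3 agent agent 4096 Dec  6 11:30 .
drwxr-xr-x 23 root  root  4096 Dec  6 11:30 ..
drwxr-xr-x  2 agent agent 4096 Dec  6 11:30 pics
{'time': np.float64(0.0), 'qpos': array([-1.497,  0.287,  1.578, -0.   ,  1.279, -0.15 ]), 'dq': array([-0.001, -0.001,  0.002,  0.001, -0.   , -0.   ]), 'joint_efforts': array([-0.0000e+00, -4.0598e+01, -2.9263e+01, -0.0000e+00,  6.0000e-03,
       -0.0000e+00]), 'eef_pos': array([ 0.15 , -0.658,  0.247]), 'tcp_rot': array([ 0.994,  0.112,  0.   , -0.001]), 'contact_force': array([-0.316, -0.049,  0.335]), 'wrist_torque': array([ 0.019, -0.004, -0.012]), 'opening': np.float64(1.003)}
scene 54.55988657920924 323.9120985949676 248.20082217957767 [[-0.853, 0.376, -0.361, 0.112], [-0.521, -0.621, 0.585, 0.436], [-0.005, 0.688, 0.726, 0.705], [0.0, 0.0, 0.0, 1.0]]
knob_grip [(0.96, [339.3, 201.9])]
mixer [(0.59, [338.0, 241.2])]
jar [(0.84, [289.0, 358.0]), (0.83, [224.8, 360.9]), (0.73, [321.0, 271.2]), (0.58, [412.4, 224.3])]
jaw [(0.83, [343.3, 244.6])]
nest [(0.2, [338.9, 242.0])]
bottle [(0.79, [359.4, 201.9])]
stopper []
top 53.54425099148265 326.3547166890004 238.1391546505867 [[-0.008, 0.997, -0.08, 0.355], [-1.0, -0.01, -0.017, -0.067], [-0.018, 0.079, 0.997, 0.955], [0.0, 0.0, 0.0, 1.0]]
knob_grip [(0.62, [388.3, 222.1])]
mixer [(0.66, [382.7, 227.3])]
jar [(0.9, [446.9, 281.5]), (0.88, [215.9, 221.4]), (0.87, [321.6, 244.7]), (0.74, [241.6, 266.7])]
jaw [(0.93, [384.1, 232.8])]
nest [(0.96, [318.3, 245.1]), (0.66, [421.2, 211.9])]
bottle [(0.7, [448.3, 216.5])]
stopper [(0.43, [420.9, 209.9])]
```

View pics/scene0.png

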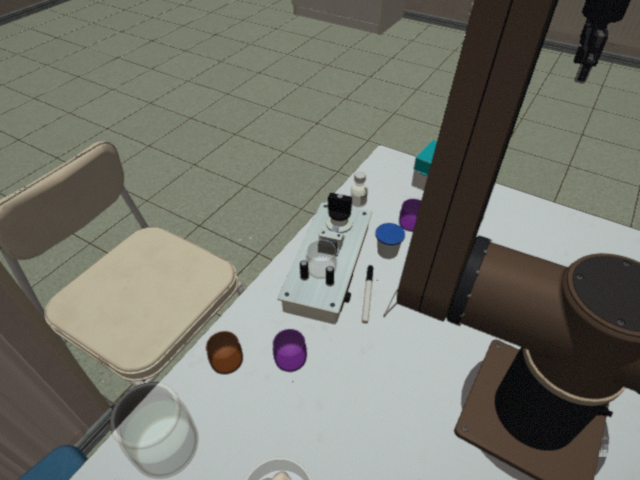

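View pics/top0.png

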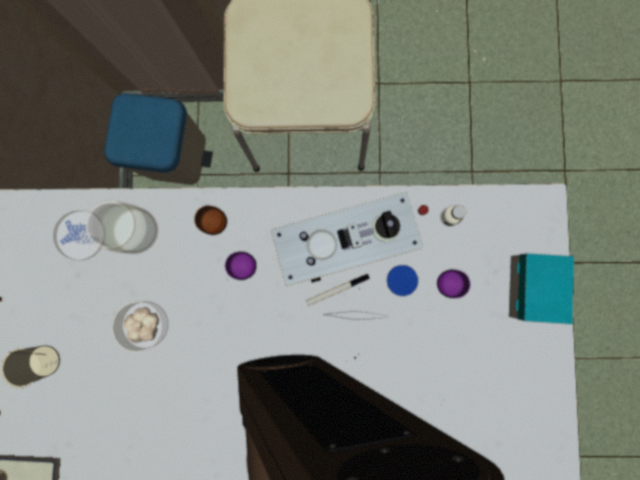

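```bash
python3 - <<'E'
import cv2,numpy as np
a=cv2.imread("pics/top0.png")[180:300,260:480]; a=cv2.resize(a,None,fx=3.6,fy=3.6,interpolation=cv2.INTER_CUBIC); cv2.imwrite("pics/topc.png",a)
a=cv2.imread("pics/scene0.png")[170:330,270:420]; a=cv2.resize(a,None,fx=3.7,fy=3.7,interpolation=cv2.INTER_CUBIC); cv2.imwrite("pics/scenec.png",a)
E
```

```text
(no output)
```

View pics/topc.png

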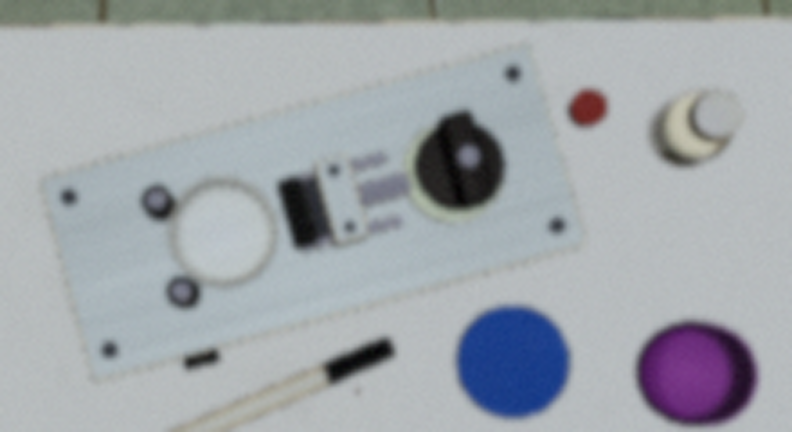

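View pics/scenec.png

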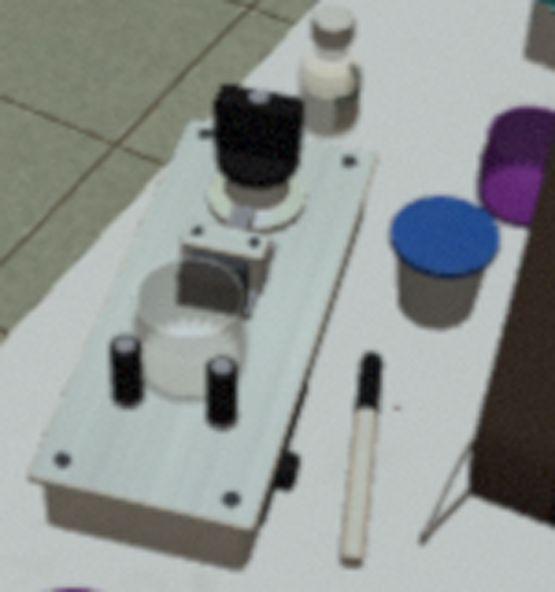

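```bash
cat > h.py <<'E'
import numpy as np, json
def proj(r,P):
    T=np.array(r["cam_to_world"]);P=np.atleast_2d(P)
    p=(P-T[:3,3])@T[:3,:3]; f=240/np.tan(np.radians(r["vfov"])/2)
    return np.c_[r["cx"]+f*p[:,0]/-p[:,2], r["cy"]-f*p[:,1]/-p[:,2]]
def mw(q,P):
    c,s=np.cos(q[2]),np.sin(q[2]);P=np.atleast_2d(P)/1000
    return np.c_[q[0]+c*P[:,0]-s*P[:,1], q[1]+s*P[:,0]+c*P[:,1],P[:,2]]
E
python3 - <<'E'
from plant import *
from h import *
from scipy.optimize import least_squares
M=[(56,212,54),(-56,212,54),(-56,-58,54),(56,-58,54),(24,153,94),(-24,153,94)]
t=np.array([(42,178),(93,381),(582,238),(530,44),(157,200),(182,290)])/3.6+[260,180]
s=np.array([(33,475),(250,525),(375,153),(195,122),(125,345),(222,366)])/3.7+[270,170]
R={c:read_camera(c) for c in("top","scene")}
for name,sel in (("top",["top"]),("scene",["scene"]),("both",["top","scene"])):
    d={"top":t,"scene":s}
    f=lambda q:np.concatenate([(proj(R[c],mw(q,M))-d[c]).ravel() for c in sel])
    r=least_squares(f,[0.4,-0.15,0.3]); print(name,r.x,np.degrees(r.x[2]),np.round(r.fun,1))
print(proj(R["top"],mw(r.x,[(0,0,113)])),proj(R["scene"],mw(r.x,[(0,0,113)])))
E
```

```text
top [ 0.44622155 -0.16427068  0.26458104] 15.159377040510234 [-1.1 -0.2  0.1  0.2  1.8  1.4 -0.5 -1.1 -0.2 -0.4 -0.1  0.1]
scene [ 0.44354778 -0.16235197  0.26036658] 14.917906175565244 [-2.   0.1  1.2  1.4  1.5 -0.3 -1.3 -1.8  0.3 -0.3  0.3 -0.2]
both [ 0.44514929 -0.16361234  0.26299966] 15.068770496286028 [-1.5  0.2 -0.3  0.6  1.4  2.  -0.8 -0.5 -0.6  0.1 -0.5  0.5 -2.  -0.6
  1.1  0.5  1.  -1.  -1.8 -2.3  0.1 -1.1  0.1 -1. ]
[[388.86252348 224.6012236 ]] [[339.81362359 201.54836526]]
```

```bash
python3 -m crank '[[-1,3.31,-3.47,0,0,0,0],[-1,3.31,-3.47,0,0,0,0],[-1,3.31,-3.47,0,0,0,0],[-1,3.31,-3.47,0,0,0,0],[-1,3.31,-3.47,0,0,0,0]]' 40
python3 -m crank '[[-1,3.31,-3.47,0,0,0,0],[-1,3.31,-3.47,0,0,0,0],[-1,3.31,-3.47,0,0,0,0],[-1,3.31,-3.47,0,0,0,0],[-1,3.31,-3.47,0,0,0,0]]'
python3 -m crank '[[-1,3.31,-3.47,0,0,0,0],[-1,3.31,-3.47,0,0,0,0],[-1,0,0,0,0,0,-8.5],[-1,0,0,0,0,0,-8.5],[-1,0,0,0,0,0,-8.5]]'
python3 -m crank '[[-1,0,0,0,0,0,-8.5],[-1,0,0,0,0,0,-8.5],[-1,0,0,0,0,0,-8.5],[-1,0,0,0,0,0,-8.5],[-1,0,0,0,0,0,-8.5]]'
python3 -c "
from plant import *
import numpy as np
s=get_state(); print({k:np.round(v,3) for k,v in s.items()})"
```

```text
time: 1.4
eef_pos: [0.2734, -0.4506, 0.2485]
tcp_rot: [0.994, 0.111, 0.0, 0.0]
contact_force: [0.3, -0.5, 0.8]
opening: 0.998
time: 1.9
eef_pos: [0.3962, -0.2446, 0.2488]
tcp_rot: [0.994, 0.111, 0.0, 0.0]
contact_force: [-0.2, -1.1, -0.2]
opening: 0.996
time: 2.4
eef_pos: [0.445, -0.1632, 0.2485]
tcp_rot: [0.943, 0.332, 0.0, 0.0]
contact_force: [-0.2, -0.8, 0.0]
opening: 0.995
time: 2.9
eef_pos: [0.4447, -0.164, 0.2486]
tcp_rot: [0.759, 0.651, 0.0, 0.0]
contact_force: [0.0, 0.7, -0.8]
opening: 1.001
{'time': np.float64(2.9), 'qpos': array([-0.568, -0.171,  2.055, -0.   ,  1.257, -0.414]), 'dq': array([-2.000e-03, -0.000e+00, -1.000e-03,  1.000e-03,  0.000e+00,
       -1.468e+00]), 'joint_efforts': array([ 6.0000e-03, -2.2286e+01, -2.9078e+01, -0.0000e+00, -0.0000e+00,
        7.8500e-01]), 'eef_pos': array([ 0.445, -0.164,  0.249]), 'tcp_rot': array([0.759, 0.651, 0.   , 0.   ]), 'contact_force': array([ 0.044,  0.657, -0.756]), 'wrist_torque': array([-0.017,  0.033,  0.037]), 'opening': np.float64(1.001)}
```

```bash
python3 -m crank '[[-1,0,0,0,0,0,-8.5],[-1,0,0,0,0,0,-8.5],[-1,0,0,0,0,0,-8.5],[-1,0,0,0,0,0,-8.5],[-1,0,0,0,0,0,-8.5]]' >/dev/null
python3 -m crank '[[-1,0,0,0,0,0,-8.5],[-1,0,0,0,0,0,-8.5],[-1,0,0,0,0,0,-8.5],[-1,0,0,0,0,0,-8.5],[-1,0,0,0,0,0,-8.5]]' >/dev/null
python3 -m crank '[[-1,0,0,0,0,0,-8.5],[-1,0,0,0,0,0,-8.5],[-1,0,0,0,0,0,-8.5],[-1,0,0,0,0,0,-3.8],[-1,0,0,0,0,0,0]]'
python3 - <<'E'
from plant import *
import cv2,numpy as np
s=get_state(); print({k:np.round(v,3) for k,v in s.items()})
r=read_camera("wrist"); cv2.imwrite("pics/w1.png",r["color"][:,:,::-1]); print(r["vfov"],r["cx"],r["cy"],np.round(r["cam_to_world"],3).tolist())
for t in ["knob_grip","mixer","jar","jaw","nest"]:
    print(t,[(round(d["p"],2),np.round(d["location"],1).tolist()) for d in place_of(t,"wrist")][:3])
E
```

```text
time: 4.4
eef_pos: [0.4447, -0.164, 0.2485]
tcp_rot: [-0.132, 0.991, -0.0, 0.0]
contact_force: [-0.6, 0.3, 0.5]
opening: 1.003
{'time': np.float64(4.4), 'qpos': array([-0.568, -0.171,  2.055,  0.   ,  1.257, -2.402]), 'dq': array([-0.001,  0.002, -0.001,  0.001, -0.002,  0.05 ]), 'joint_efforts': array([ 0.0000e+00, -2.2269e+01, -2.9067e+01, -1.0000e-03, -1.0000e-03,
       -2.0700e-01]), 'eef_pos': array([ 0.445, -0.164,  0.249]), 'tcp_rot': array([-0.132,  0.991, -0.   ,  0.   ]), 'contact_force': array([-0.551,  0.314,  0.451]), 'wrist_torque': array([ 0.023, -0.045, -0.005]), 'opening': np.float64(1.003)}
65.70646984690485 319.19092935654214 238.3262199510934 [[-0.26, -0.916, -0.307, 0.367], [0.966, -0.246, -0.082, -0.186], [-0.001, -0.317, 0.948, 0.374], [0.0, 0.0, 0.0, 1.0]]
knob_grip [(0.57, [319.9, 233.7])]
mixer [(0.75, [317.5, 198.4])]
jar [(0.95, [563.6, 287.5]), (0.58, [223.1, 66.4]), (0.57, [555.8, 212.2])]
jaw [(0.46, [234.7, 217.4]), (0.38, [316.0, 198.7])]
nest []
```

View pics/w1.png

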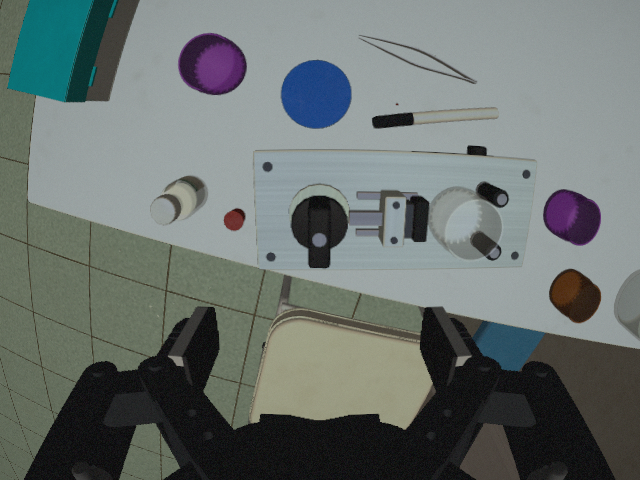

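```bash
python3 - <<'E'
import cv2,numpy as np
a=cv2.imread("pics/w1.png")[140:290,240:440]; a=cv2.resize(a,None,fx=4,fy=4,interpolation=cv2.INTER_CUBIC); cv2.imwrite("pics/w1c.png",np.clip(a.astype(float)*1.6,0,255).astype(np.uint8))
E
```

```text
(no output)
```

View pics/w1c.png

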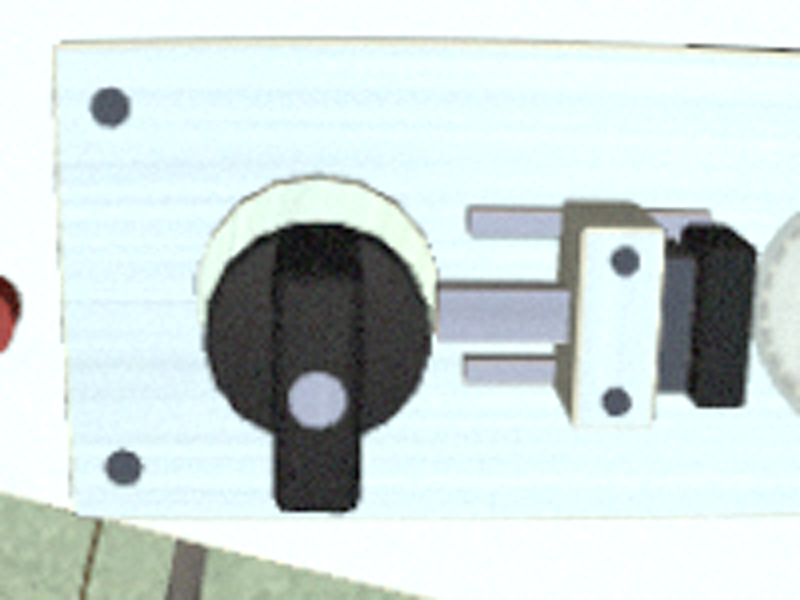

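```bash
cat >> h.py <<'E'
def projw(r,P):
    T=np.array(r["cam_to_world"]);P=np.atleast_2d(P)
    p=(P-T[:3,3])@T[:3,:3]*[1,-1,-1]; f=240/np.tan(np.radians(r["vfov"])/2)
    rho=np.hypot(p[:,0],p[:,1]); th=np.arctan2(rho,p[:,2])
    return np.c_[r["cx"]+f*th*p[:,0]/rho, r["cy"]+f*th*p[:,1]/rho]
E
python3 - <<'E'
from plant import *
from h import *
from scipy.optimize import least_squares
r=read_camera("wrist")
M=[(-56,-58,54),(-56,212,54),(56,212,54),(56,-58,54)]
p=np.array([(255,150.5),(536,159.5),(523,268.5),(259,268.5)])
B=[(-23,-8,128),(-23,8,128),(23,8,128),(23,-8,128)]
b=np.array([(275,278),(361,278),(359,511),(275,511)])/4.+[240,140]
for A,a in((M,p),(B,b),(M+B,np.r_[p,b])):
    s=least_squares(lambda q:(projw(r,mw(q,A))-a).ravel(),[.445,-.164,.263]); print(s.x,np.degrees(s.x[2]),np.round(s.fun,1))
E
```

```text
[ 0.44665702 -0.16353675  0.25876624] 14.826213680899565 [-1.8 -0.8  3.   0.8  0.  -0.8 -0.5  1.2]
[ 0.44751893 -0.16399557  0.25874411] 14.824945199176302 [-1.  -2.   1.  -1.9  0.6  2.2 -0.6  2.1]
[ 0.44724435 -0.16385558  0.2600547 ] 14.900036833202275 [-2.3 -0.1  2.5  1.  -0.3 -0.6 -0.9  1.8 -0.8 -2.3  1.3 -2.2  1.   1.9
 -0.3  1.8]
```

```bash
python3 -c "
import plant
print([n for n in dir(plant) if not n.startswith('__')]); print(getattr(plant,'tip_extent',None))
print({k for k in plant.get_state()})"
python3 -m crank '[[-1,-0.2,0,3,0,0,-0.2],[-1,0,0,4,0,0,0],[-1,0,0,3,0,0,0],[-1,0,0,2,0,0,0],[-1,0,0,0,0,0,0]]'
```

```text
['Unreachable', 'get_state', 'place_of', 'read_camera', 'sign_off', 'tip_extent', 'trace']
0.017
{'tcp_rot', 'dq', 'opening', 'joint_efforts', 'qpos', 'eef_pos', 'time', 'contact_force', 'wrist_torque'}
time: 5.25
eef_pos: [0.4445, -0.1621, 0.125]
tcp_rot: [-0.133, 0.991, 0.002, -0.003]
contact_force: [0.1, 0.6, 0.3]
opening: 0.998
```

```bash
python3 -m crank '[[-1,0,0,0,0,0,0],[-1,0,0,0,0,0,0]]'
python3 - <<'E'
from plant import *
import cv2,numpy as np
s=get_state(); print({k:np.round(v,3) for k,v in s.items()})
r=read_camera("wrist"); cv2.imwrite("pics/w2.png",r["color"][:,:,::-1])
E
```

```text
time: 5.45
eef_pos: [0.4477, -0.1641, 0.1301]
tcp_rot: [-0.133, 0.991, -0.001, 0.001]
contact_force: [1.2, -0.1, -0.0]
opening: 0.998
{'time': np.float64(5.45), 'qpos': array([-0.565, -0.021,  2.15 ,  0.   ,  1.009, -2.403]), 'dq': array([-0.002, -0.007, -0.004,  0.002, -0.003, -0.   ]), 'joint_efforts': array([ 3.0000e-03, -2.4210e+01, -2.5069e+01, -0.0000e+00,  1.2000e-02,
        1.0000e-03]), 'eef_pos': array([ 0.448, -0.164,  0.13 ]), 'tcp_rot': array([-0.133,  0.991, -0.001,  0.001]), 'contact_force': array([ 1.223, -0.138, -0.022]), 'wrist_torque': array([ 0.048, -0.081,  0.002]), 'opening': np.float64(0.998)}
```

View pics/w2.png

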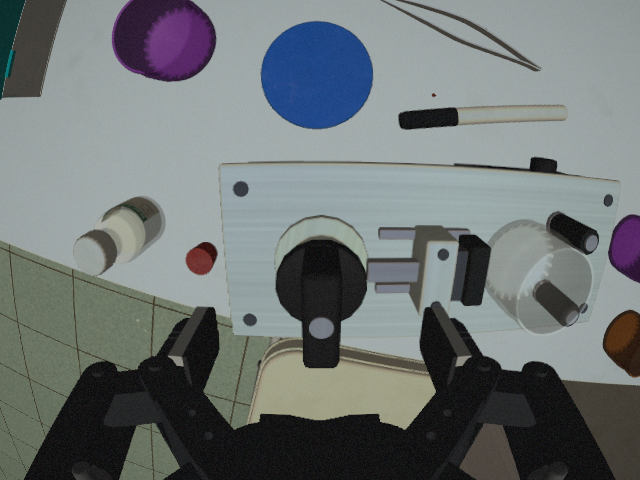

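```bash
python3 -m crank '[[-1,0,0,1.0,0,0,0],[-1,0,0,0.7,0,0,0],[-1,0,0,0,0,0,0],[-1,0,0,0,0,0,0]]'
python3 -m crank '[[0.4,0,0,0,0,0,0],[0.4,0,0,0,0,0,0],[0.4,0,0,0,0,0,0],[1,0,0,0,0,0,0],[1,0,0,0,0,0,0]]' 30
python3 -m crank '[[1,0,0,0,0,0,0],[1,0,0,0,0,0,0],[1,0,0,0,0,0,0]]' 30
python3 - <<'E'
from plant import *
import cv2,numpy as np
s=get_state(); print({k:np.round(v,3) for k,v in s.items()})
r=read_camera("wrist"); cv2.imwrite("pics/w3.png",r["color"][:,:,::-1])
E
```

```text
time: 5.9
eef_pos: [0.4464, -0.1633, 0.1109]
tcp_rot: [-0.133, 0.991, 0.0, -0.0]
contact_force: [-0.1, -0.3, 0.1]
opening: 1.002
time: 6.4
eef_pos: [0.4468, -0.1637, 0.1116]
tcp_rot: [-0.133, 0.991, -0.0, 0.0]
contact_force: [-0.3, 0.3, -3.0]
opening: 0.177
time: 6.7
eef_pos: [0.4468, -0.1637, 0.1116]
tcp_rot: [-0.133, 0.991, -0.0, 0.0]
contact_force: [-0.4, -0.4, 0.9]
opening: 0.181
{'time': np.float64(6.7), 'qpos': array([-0.565,  0.008,  2.161, -0.   ,  0.972, -2.403]), 'dq': array([ 0.   , -0.001, -0.   , -0.   , -0.002, -0.   ]), 'joint_efforts': array([  0.685, -24.753, -24.315,   0.098,   0.033,  -0.165]), 'eef_pos': array([ 0.447, -0.164,  0.112]), 'tcp_rot': array([-0.133,  0.991, -0.   ,  0.   ]), 'contact_force': array([-0.427, -0.449,  0.921]), 'wrist_torque': array([-0.119,  0.113, -0.203]), 'opening': np.float64(0.181)}
```

View pics/w3.png

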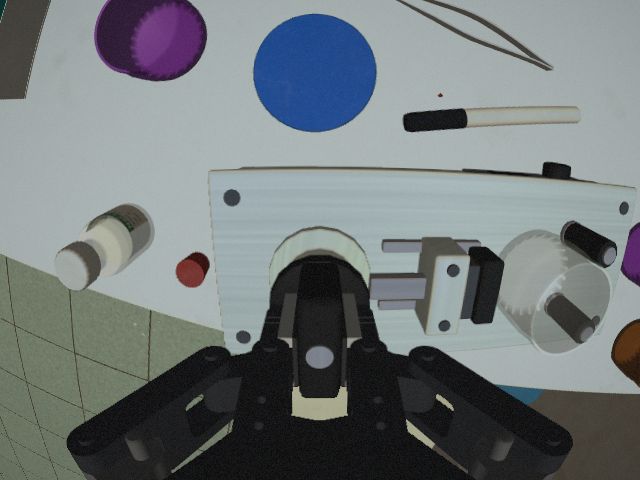

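```bash
cat > st.py <<'E'
from plant import *
import numpy as np
s=get_state(); q=s["tcp_rot"]; a=np.degrees(2*np.arctan2(q[1],q[0]))%360
print("t%.2f tool-x ang %.2f turned %.2f deg F %s T %s q6 %.3f eff6 %.3f open %.3f pos %s"%(s["time"],a,195.28-a,np.round(s["contact_force"],1),np.round(s["wrist_torque"],3),s["qpos"][5],s["joint_efforts"][5],s["opening"],np.round(s["eef_pos"],4)))
E
python3 -m crank '[[1,0,0,0,0,0,0],[1,0,0,0,0,0,0],[1,0,0,0,0,0,3],[1,0,0,0,0,0,3]]' 90; python3 st.py
python3 -m crank '[[1,0,0,0,0,0,5],[1,0,0,0,0,0,5]]';python3 st.py
```

```text
time: 7.15
eef_pos: [0.4468, -0.1637, 0.1116]
tcp_rot: [-0.081, 0.997, -0.0, 0.0]
contact_force: [-0.4, -0.8, 2.1]
opening: 0.175
t7.15 tool-x ang 189.28 turned 6.00 deg F [-0.4 -0.8  2.1] T [-0.062  0.169  0.089] q6 -2.297 eff6 -0.210 open 0.175 pos [ 0.4468 -0.1637  0.1116]
time: 7.35
eef_pos: [0.4467, -0.1638, 0.1117]
tcp_rot: [0.006, 1.0, -0.001, -0.0]
contact_force: [-2.6, -1.1, 5.2]
opening: 0.173
t7.35 tool-x ang 179.30 turned 15.98 deg F [-2.6 -1.1  5.2] T [-0.151  0.31   0.196] q6 -2.122 eff6 -0.305 open 0.173 pos [ 0.4467 -0.1638  0.1117]
```

```bash

python3 -m crank '[[1,0,0,0,0,0,5],[1,0,0,0,0,0,5]]';python3 st.py
python3 -m crank '[[1,0,0,0,0,0,5],[1,0,0,0,0,0,4],[1,0,0,0,0,0,0]]';python3 st.py
python3 - <<'E'
from plant import *
import cv2
r=read_camera("wrist"); cv2.imwrite("pics/w4.png",r["color"][:,:,::-1])
E
```

```text
time: 7.55
eef_pos: [0.4467, -0.1638, 0.1116]
tcp_rot: [0.094, 0.996, -0.001, -0.0]
contact_force: [-2.3, -1.6, 3.4]
opening: 0.176
t7.55 tool-x ang 169.23 turned 26.05 deg F [-2.3 -1.6  3.4] T [-0.255  0.203  0.211] q6 -1.947 eff6 -0.252 open 0.176 pos [ 0.4467 -0.1638  0.1116]
time: 7.85
eef_pos: [0.4468, -0.164, 0.1116]
tcp_rot: [0.171, 0.985, -0.001, 0.0]
contact_force: [-1.9, -2.9, 2.9]
opening: 0.174
t7.85 tool-x ang 160.36 turned 34.92 deg F [-1.9 -2.9  2.9] T [-0.406  0.172 -0.157] q6 -1.792 eff6 0.097 open 0.174 pos [ 0.4468 -0.164   0.1116]
```

View pics/w4.png

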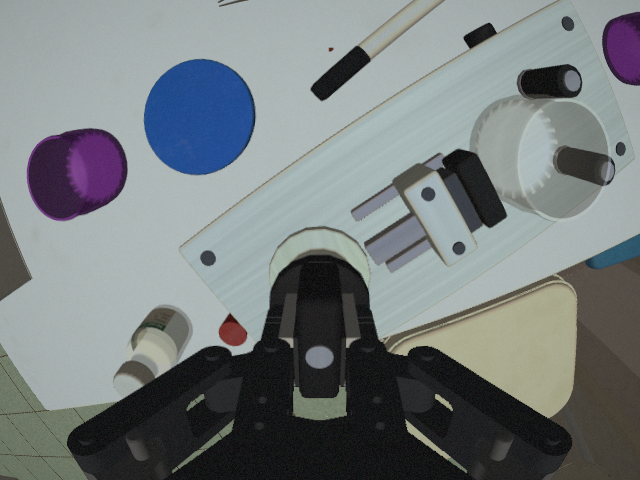

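```bash

python3 -m crank '[[1,0,0,0,0,0,0],[1,0,0,0,0,0,0]]' 40 >/dev/null;python3 st.py
python3 -m crank '[[1,0,0,0,0,0,2],[1,0,0,0,0,0,2]]'>/dev/null;python3 st.py
python3 -m crank '[[1,0,0,0,0,0,2]]'>/dev/null;python3 st.py
python3 -m crank '[[1,0,0,0,0,0,2]]'>/dev/null;python3 st.py
```

```text
t8.10 tool-x ang 160.40 turned 34.88 deg F [-2.3 -4.6  3.8] T [-0.632  0.268 -0.012] q6 -1.793 eff6 -0.014 open 0.173 pos [ 0.4467 -0.1639  0.1116]
t8.30 tool-x ang 156.34 turned 38.94 deg F [-2.1 -4.5  3.1] T [-0.583  0.293  0.093] q6 -1.722 eff6 -0.115 open 0.174 pos [ 0.4468 -0.164   0.1116]
t8.40 tool-x ang 154.34 turned 40.94 deg F [-1.8 -4.   3.8] T [-0.583  0.296  0.106] q6 -1.687 eff6 -0.113 open 0.172 pos [ 0.4468 -0.164   0.1116]
t8.50 tool-x ang 152.34 turned 42.94 deg F [-0.9 -4.3  3.4] T [-0.535  0.283  0.06 ] q6 -1.652 eff6 -0.113 open 0.173 pos [ 0.4468 -0.164   0.1117]
```

```bash

for i in 1; do python3 -m crank '[[1,0,0,0,0,0,2],[1,0,0,0,0,0,2],[1,0,0,0,0,0,2]]'>/dev/null;python3 st.py
python3 -m crank '[[1,0,0,0,0,0,2]]'>/dev/null;python3 st.py
python3 -m crank '[[1,0,0,0,0,0,2]]'>/dev/null;python3 st.py
python3 -m crank '[[1,0,0,0,0,0,2]]'>/dev/null;python3 st.py
python3 -m crank '[[1,0,0,0,0,0,2]]'>/dev/null;python3 st.py;done
python3 - <<'E'
from plant import *
import cv2
r=read_camera("wrist"); cv2.imwrite("pics/w5.png",r["color"][:,:,::-1])
E
```

```text
t8.80 tool-x ang 146.34 turned 48.94 deg F [-2.5 -5.   3.7] T [-0.586  0.29   0.11 ] q6 -1.547 eff6 -0.096 open 0.174 pos [ 0.4468 -0.1641  0.1117]
t8.90 tool-x ang 144.35 turned 50.93 deg F [-2.4 -5.   3.4] T [-0.572  0.287  0.083] q6 -1.513 eff6 -0.086 open 0.169 pos [ 0.4467 -0.1641  0.1116]
t9.00 tool-x ang 142.35 turned 52.93 deg F [-2.5 -4.5  2.8] T [-0.622  0.301  0.165] q6 -1.478 eff6 -0.075 open 0.174 pos [ 0.4467 -0.1641  0.1116]
t9.10 tool-x ang 140.35 turned 54.93 deg F [-1.9 -5.   3. ] T [-0.651  0.311  0.126] q6 -1.443 eff6 -0.064 open 0.174 pos [ 0.4467 -0.1641  0.1116]
t9.20 tool-x ang 138.36 turned 56.92 deg F [-2.7 -5.1  2.8] T [-0.626  0.293  0.17 ] q6 -1.408 eff6 -0.053 open 0.179 pos [ 0.4467 -0.1641  0.1116]
```

View pics/w5.png

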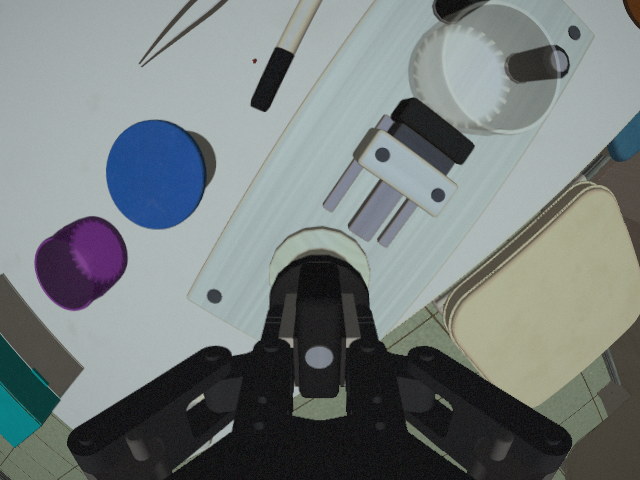

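```bash

for i in 1 2 3 4; do python3 -m crank '[[1,0,0,0,0,0,0]]'>/dev/null;python3 st.py; done
for i in 1 2 3 4; do python3 -m crank '[[1,0,0,0,0,0,1]]'>/dev/null;python3 st.py; done
```

```text
t9.35 tool-x ang 138.40 turned 56.88 deg F [-2.2 -4.6  3.4] T [-0.677  0.352  0.045] q6 -1.409 eff6 0.024 open 0.170 pos [ 0.4467 -0.1641  0.1117]
t9.45 tool-x ang 138.41 turned 56.87 deg F [-3.  -5.8  2.8] T [-0.643  0.347 -0.009] q6 -1.409 eff6 0.008 open 0.173 pos [ 0.4467 -0.1641  0.1116]
t9.55 tool-x ang 138.40 turned 56.88 deg F [-1.8 -3.7  3.8] T [-0.706  0.319  0.005] q6 -1.409 eff6 0.008 open 0.173 pos [ 0.4467 -0.1642  0.1116]
t9.65 tool-x ang 138.41 turned 56.87 deg F [-2.9 -4.7  2.5] T [-0.599  0.366  0.045] q6 -1.409 eff6 0.009 open 0.170 pos [ 0.4467 -0.1641  0.1116]
t9.75 tool-x ang 137.41 turned 57.87 deg F [-1.8 -4.1  2.9] T [-0.636  0.328  0.148] q6 -1.392 eff6 0.008 open 0.174 pos [ 0.4467 -0.1641  0.1116]
t9.85 tool-x ang 136.41 turned 58.87 deg F [-3.  -5.   3.5] T [-0.588  0.286  0.2  ] q6 -1.374 eff6 0.048 open 0.177 pos [ 0.4467 -0.1641  0.1116]
t9.95 tool-x ang 135.41 turned 59.87 deg F [-2.6 -4.3  3.7] T [-0.625  0.287  0.087] q6 -1.356 eff6 0.055 open 0.178 pos [ 0.4467 -0.1642  0.1116]
t10.05 tool-x ang 134.41 turned 60.87 deg F [-2.2 -4.8  2.3] T [-0.672  0.346  0.131] q6 -1.339 eff6 0.062 open 0.176 pos [ 0.4467 -0.1641  0.1116]
```

```bash
python3 - <<'E'
from plant import *
import cv2,pickle
from h import *
for c in("wrist","top","scene"):
    r=read_camera(c); pickle.dump(r,open(f"{c}6.pkl","wb")); cv2.imwrite(f"pics/{c}6.png",r["color"][:,:,::-1])
r=pickle.load(open("wrist6.pkl","rb"))
a=r["color"][0:250,300:640,::-1]; cv2.imwrite("pics/wc6.png",cv2.resize(a,None,fx=2.3,fy=2.3,interpolation=cv2.INTER_CUBIC))
a=cv2.imread("pics/scene6.png")[190:300,290:390]; cv2.imwrite("pics/sc6.png",cv2.resize(a,None,fx=5,fy=5,interpolation=cv2.INTER_CUBIC))
E
```

```text
(no output)
```

View pics/wc6.png

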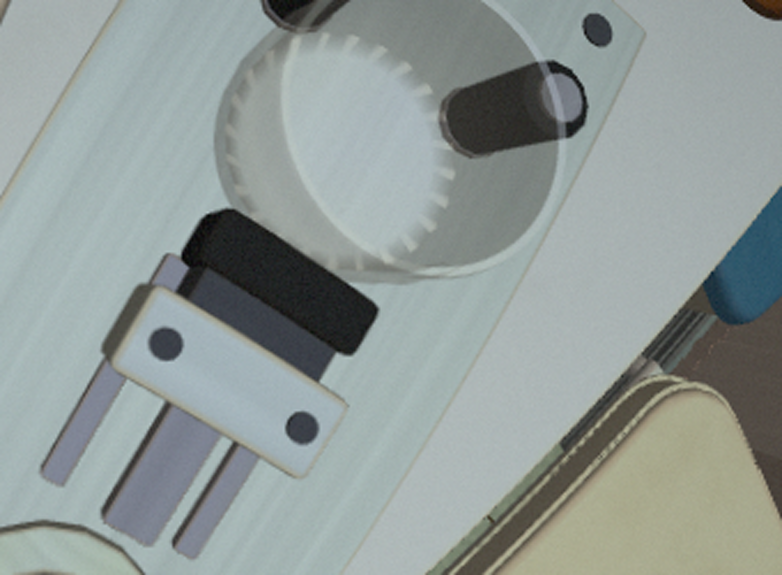

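View pics/sc6.png

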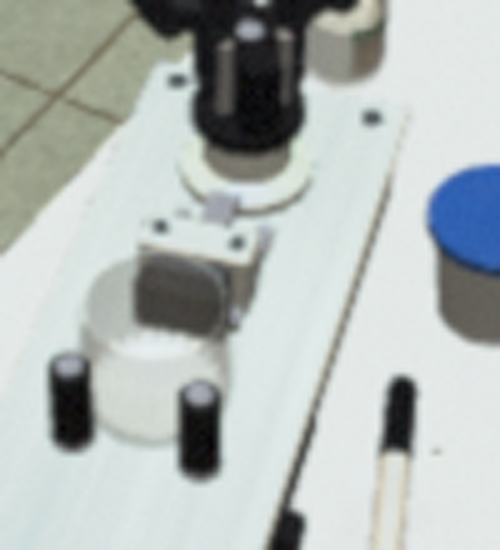

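```bash
cat > ov.py <<'E'
import pickle,cv2,sys
from h import *
def overlay(pkl,q,pady,out,jar=(0,126.2),box=(0,250,300,640),sc=2.3):
    r=pickle.load(open(pkl,"rb")); y0,y1,x0,x1=box
    im=cv2.resize(np.ascontiguousarray(r["color"][y0:y1,x0:x1,::-1]),None,fx=sc,fy=sc,interpolation=cv2.INTER_CUBIC)
    P=projw if "wrist" in pkl else proj
    t=np.linspace(0,2*np.pi,100)
    def dr(pts,col,cl=False):
        u=(P(r,mw(q,pts))-[x0,y0]+.5)*sc-.5
        cv2.polylines(im,[np.round(u*8).astype(int)],cl,col,1,cv2.LINE_AA,3)
    for z,c in((54,(0,0,255)),(106,(0,160,0))):
        dr(np.c_[jar[0]+28*np.cos(t),jar[1]+28*np.sin(t),0*t+z],c)
    for s in(-24,24):
        for z in(54,94): dr(np.c_[s+8*np.cos(t),153+8*np.sin(t),0*t+z],(255,0,0))
    dr([(56,212,54),(-56,212,54),(-56,-58,54),(56,-58,54)],(255,0,255),True)
    for z in(58,82): dr([(-18,pady,z),(18,pady,z)],(0,200,255))
    cv2.imwrite(out,im)
if __name__=="__main__":
    overlay("wrist6.pkl",(.4467,-.1639,.2595),98,"pics/ov6.png")
E
python3 ov.py
```

```text
(no output)
```

View pics/ov6.png

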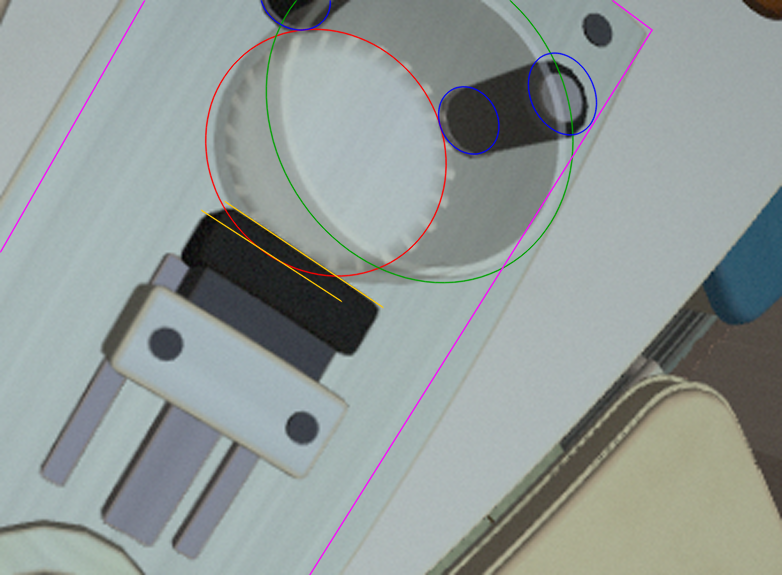

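```bash

for i in 1 2 3 4 5; do python3 -m crank '[[1,0,0,0,0,0,1]]'>/dev/null;python3 st.py; done
python3 - <<'E'
from plant import *
import cv2,pickle
r=read_camera("wrist"); pickle.dump(r,open(f"wrist7.pkl","wb"))
a=r["color"][0:250,300:640,::-1]; cv2.imwrite("pics/wc7.png",cv2.resize(a,None,fx=2.3,fy=2.3,interpolation=cv2.INTER_CUBIC))
E
```

```text
t10.30 tool-x ang 133.43 turned 61.85 deg F [-2.4 -5.6  3.3] T [-0.604  0.369  0.222] q6 -1.322 eff6 0.032 open 0.175 pos [ 0.4467 -0.1641  0.1116]
t10.40 tool-x ang 132.41 turned 62.87 deg F [-2.8 -4.9  3.1] T [-0.617  0.418  0.145] q6 -1.304 eff6 0.073 open 0.172 pos [ 0.4467 -0.1642  0.1117]
t10.50 tool-x ang 131.42 turned 63.86 deg F [-2.  -4.1  3.4] T [-0.581  0.365  0.166] q6 -1.287 eff6 0.080 open 0.176 pos [ 0.4467 -0.1642  0.1116]
t10.60 tool-x ang 130.42 turned 64.86 deg F [-2.  -5.   2.9] T [-0.632  0.342  0.173] q6 -1.269 eff6 0.087 open 0.175 pos [ 0.4466 -0.1642  0.1116]
t10.70 tool-x ang 129.42 turned 65.86 deg F [-2.3 -6.3  4.2] T [-0.617  0.372  0.185] q6 -1.252 eff6 0.093 open 0.176 pos [ 0.4466 -0.1642  0.1116]
```

View pics/wc7.png

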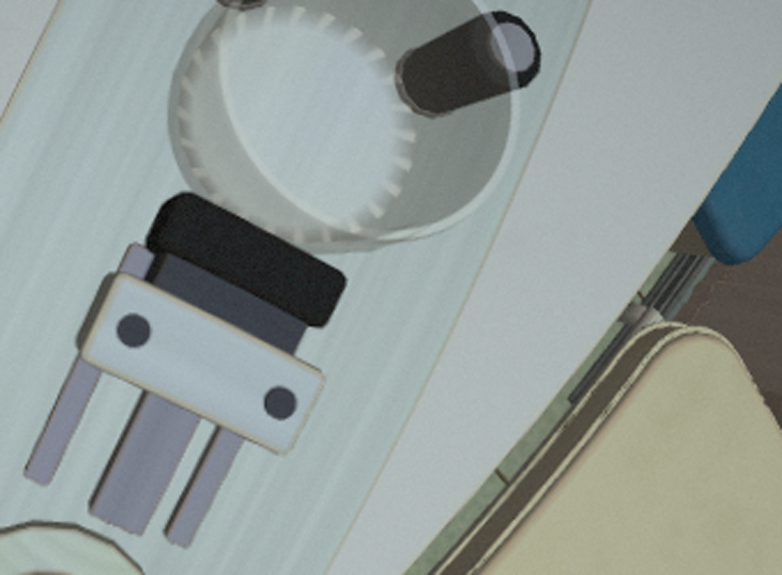

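```bash
cat > rect.py <<'E'
import cv2,pickle
from h import *
from plant import *
from scipy.spatial.transform import Rotation as Ro
from scipy.ndimage import gaussian_filter1d
r7=pickle.load(open("wrist7.pkl","rb")); 
def tool(p,a):
    T=np.eye(4);h=np.radians(a)/2;T[:3,:3]=Ro.from_quat([np.cos(h),np.sin(h),0,0]).as_matrix();T[:3,3]=p;return T
X=np.linalg.inv(tool([.4466,-.1642,.1116],129.42))@np.array(r7["cam_to_world"])
Q=(.4467,-.1640,.2595)
def im(name,p,a):
    r=dict(r7); r["color"]=cv2.imread(f"pics/{name}.png")[:,:,::-1]; r["cam_to_world"]=tool(p,a)@X; return r
def prof(r,z,xs=(-12,12)):
    ys=np.arange(50,115,.1); xx=np.arange(xs[0],xs[1]+.1,.5)
    G=np.array([(x,y,z) for x in xx for y in ys]); u=projw(r,mw(Q,G)).astype(np.float32)
    g=cv2.cvtColor(r["color"],cv2.COLOR_RGB2GRAY)
    v=cv2.remap(g,u[:,0].reshape(len(xx),-1),u[:,1].reshape(len(xx),-1),cv2.INTER_CUBIC)
    return ys,v.mean(0)
def edges(r):
    o=[]
    for z in (85,82):
        y,v=prof(r,z); d=np.gradient(gaussian_filter1d(v,5),.1)
        pk=[(round(y[i],2),round(d[i],1)) for i in range(5,len(y)-5) if abs(d[i])==abs(d[i-5:i+6]).max() and abs(d[i])>6]
        o.append((z,pk))
    return o
if __name__=="__main__":
    L=[("w3",[.4468,-.1637,.1116],195.28),("w4",[.4468,-.164,.1116],160.36),("w5",[.4467,-.1641,.1116],138.36)]
    for n,p,a in L: print(n,edges(im(n,p,a)))
    print("6",edges(pickle.load(open("wrist6.pkl","rb")))); print("7",edges(r7))
E
python3 rect.py
```

```text
w3 [(85, [(np.float64(50.5), np.float64(-9.8)), (np.float64(53.7), np.float64(51.8)), (np.float64(70.9), np.float64(-71.3)), (np.float64(77.0), np.float64(-30.8)), (np.float64(79.0), np.float64(8.0)), (np.float64(90.2), np.float64(85.4))]), (82, [(np.float64(51.3), np.float64(-14.3)), (np.float64(54.8), np.float64(51.1)), (np.float64(67.1), np.float64(6.4)), (np.float64(72.3), np.float64(-71.2)), (np.float64(78.5), np.float64(-30.3)), (np.float64(80.5), np.float64(7.9)), (np.float64(92.0), np.float64(84.7))])]
w4 [(85, [(np.float64(56.7), np.float64(-25.9)), (np.float64(58.3), np.float64(54.6)), (np.float64(75.5), np.float64(-74.6)), (np.float64(82.4), np.float64(-31.8)), (np.float64(84.1), np.float64(8.0)), (np.float64(95.2), np.float64(90.8)), (np.float64(107.4), np.float64(6.3))]), (82, [(np.float64(56.9), np.float64(-24.7)), (np.float64(58.5), np.float64(54.4)), (np.float64(65.1), np.float64(-6.6)), (np.float64(70.1), np.float64(6.0)), (np.float64(76.0), np.float64(-73.9)), (np.float64(83.0), np.float64(-32.2)), (np.float64(84.8), np.float64(8.2)), (np.float64(96.2), np.float64(8
[... 523 characters left out ...]
loat64(-27.2)), (np.float64(97.4), np.float64(87.1)), (np.float64(104.7), np.float64(11.5))]), (82, [(np.float64(61.5), np.float64(30.0)), (np.float64(78.8), np.float64(-73.5)), (np.float64(85.9), np.float64(-27.2)), (np.float64(97.9), np.float64(86.5)), (np.float64(105.4), np.float64(10.2))])]
7 [(85, [(np.float64(62.4), np.float64(28.5)), (np.float64(79.3), np.float64(-74.0)), (np.float64(86.0), np.float64(-26.5)), (np.float64(97.6), np.float64(85.7)), (np.float64(104.4), np.float64(11.8))]), (82, [(np.float64(62.2), np.float64(27.9)), (np.float64(79.4), np.float64(-73.7)), (np.float64(86.2), np.float64(-26.6)), (np.float64(98.1), np.float64(84.8)), (np.float64(105.0), np.float64(10.9))])]
```

```bash
python3 -m crank '[[0,0,0,0,0,0,0],[0,0,0,0,0,0,0],[0,0,0,0,0,0,0],[0,0,0,0,0,0,0],[0,0,0,0,0,0,0]]' 
python3 -m crank '[[0,0,0,-1,0,0,0],[0,0,0,-2,0,0,0],[0,0,0,-3,0,0,0],[0,0,0,-3,0,0,0],[0,0,0,0,0,0,0]]' 
python3 -m crank '[[0,0,0,0,0,0,0],[0,0,0,0,0,0,0]]' ; python3 st.py
python3 - <<'E'
from plant import *
import cv2,pickle
from rect import *
for c in("wrist","top","scene"):
    r=read_camera(c); pickle.dump(r,open(f"{c}8.pkl","wb")); cv2.imwrite(f"pics/{c}8.png",r["color"][:,:,::-1])
print(edges(pickle.load(open("wrist8.pkl","rb"))))
E
```

```text
time: 11.25
eef_pos: [0.4466, -0.1632, 0.1112]
tcp_rot: [0.428, 0.904, 0.0, -0.0]
contact_force: [-0.2, 0.1, -0.9]
opening: 0.503
time: 11.75
eef_pos: [0.4493, -0.165, 0.2073]
tcp_rot: [0.428, 0.904, -0.001, 0.005]
contact_force: [1.0, 0.2, 1.0]
opening: 0.499
time: 11.95
eef_pos: [0.4461, -0.1631, 0.2005]
tcp_rot: [0.428, 0.904, 0.0, -0.001]
contact_force: [0.1, -0.1, -0.0]
opening: 0.497
t11.95 tool-x ang 129.32 turned 65.96 deg F [ 0.1 -0.1 -0. ] T [ 0.009  0.01  -0.059] q6 -1.251 eff6 -0.000 open 0.497 pos [ 0.4461 -0.1631  0.2005]
[(85, [(np.float64(59.5), np.float64(-6.9)), (np.float64(60.9), np.float64(23.4)), (np.float64(77.9), np.float64(-66.0)), (np.float64(85.3), np.float64(-23.6)), (np.float64(97.4), np.float64(71.2)), (np.float64(102.3), np.float64(14.3))]), (82, [(np.float64(59.3), np.float64(-7.1)), (np.float64(60.7), np.float64(23.0)), (np.float64(77.9), np.float64(-65.6)), (np.float64(85.4), np.float64(-23.3)), (np.float64(97.6), np.float64(70.5)), (np.float64(102.6), np.float64(14.2))])]
```

View pics/wrist8.png

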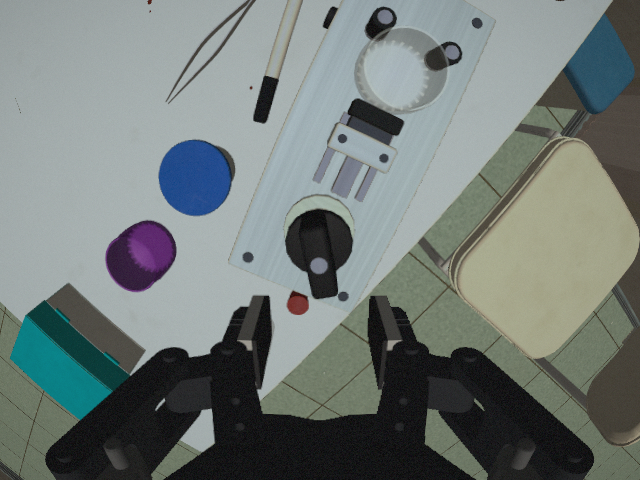

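View pics/scene8.png

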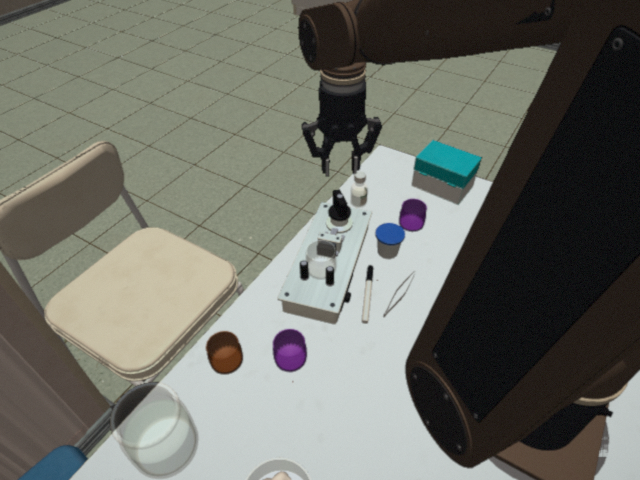

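```bash
python3 - <<'E'
from ov import *
overlay("wrist8.pkl",(.4467,-.1640,.2595),97.6,"pics/ov8.png",box=(0,180,300,520),sc=3.4)
E
```

```text
(no output)
```

View pics/ov8.png

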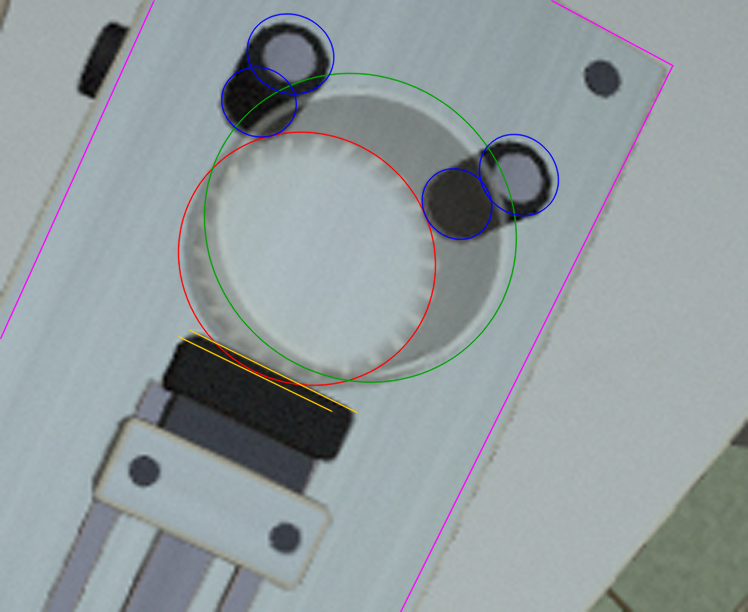

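```bash
python3 -c "
from plant import *
print(sign_off())"
```

```text
the job is handed in; nothing more can be done
None
```

I broke the seized knob loose with a clockwise twist of about 35° and turned it on lightly to about 66° of tool rotation. No regrip was needed. The torque and pictures showed the jar nipped, so I let go and lifted clear, then handed the job in at about 12 s of the 48 s allowed.

**Clamping:**
- The rubber pad's face stopped moving while the jaw block kept advancing, so the pad was pressing the jar.
- My force estimate at its highest was about 13 to 16 N. The torque reading gave about 13 N and the pad's visible compression about 16 N. That is above the 10 N aim but under the 25 N limit.
- After I let go, the knob sprang back a few degrees, as expected above 7 N. The pad still looked compressed by about 1.2 mm, which suggests 7 to 10 N remaining.

**Last picture:** the jar stands in its place with its base at both posts and the pad against it, and the gripper is clear and touching nothing. I saw no change in the bottle, the stopper or the other things.

**Checks that disagreed:**
- The joint-6 effort reading did not match the wrist torque while turning, so I relied on the wrist torque and the pictures.
- The jaw moved about 0.1 rad less than the tool's turn, which I put down to play.
- The jar's rim looked slightly smaller than my model of it. I took that to be the jar's shape, not a tilt, and did not check further.

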